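Lock the bonsai turntable

ROBOT

A 7-joint arm with a two-finger parallel gripper is mounted at the origin on the work surface. World frame = base frame: x ahead of the robot, y to its left, z up, the work surface at z = 0. Lengths are in mm, angles in rad, forces in N, time in s.
With the tool pointing down it reaches from about 400 to 875 mm from the base axis. Payload 4.4 kg.
Tool frame: the origin (TCP) lies at the very end of the fingers, on their centre line; the grasp point (between the pads) lies 19 mm behind it; z points along the fingers, y is the line along which they close (so a half turn about z gives the same grasp; the last joint's range is limited). The gripper opens to 85 mm and grips with 20 to 120 N. Pads are 22 mm wide; open, the fingers measure 114 mm over their backs; the gripper's body (76 mm by 85 mm) begins 54 mm behind the grasp point. The pads swing forward as they close: fully open they stand 13 mm farther back than shut.
Start: joints at [1.281, 0.628, 0.038, 1.517, -0.027, 0.996, -0.02], TCP at [144.286, -633.798, 231.313] pointing down, gripper open.
Joint ranges: [-3.06, 3.06], [-0.37, 2.12], [-1.25, 1.32], [0.18, 2.47], [-1.1, 4.24], [0.23, 1.98], [-2.94, 2.94]. Speed limits (rad/s): [2.57, 2.57, 3.14, 3.14, 3.14, 3.14, 3.14].

INTERFACE

Orientations are given as [roll, pitch, yaw] about the fixed x, y, z axes, in that order (R = Rz(yaw) Ry(pitch) Rx(roll)).
In Python, from cell import monitor, viewer, workorder gives the robot as it stands.
- The arm moves only by the tool arm_command, never from a script. Its argument "series" is one flat list of numbers, 5 for each row, row after row: the opening in per cent of the stroke, from 0 (shut) to 100 (fully open), then the shift along the tool's x, y, z in cm, then the turn about the tool's z in degrees. In form: [claw, x, y, z, roll, claw, x, y, z, roll, ...]. A call has exactly 5 rows; each row is the pose to reach, as a shift and turn from the pose commanded when the call began, along the tool's axes at that moment; what a row does not reach only later rows make up. A row lasts 1/12 s, in which the tool goes at most 41.7 mm and 7.16 degrees, less where a joint would pass 70% of its speed; a pose out of reach is approached as far as the arm can. A call with a gripper value outside its range is refused whole. The fingers move at their own pace and stop on an object; the grip force is fixed at half the most. Time passes only in rows, so rows that repeat a pose let the fingers close, or fill a call up. It gives the time, the measured TCP pose, the force, the opening and the grip force at its end, in the units of the state.
- monitor.read_state(): the state, without advancing time (a new reading comes with each control period).
- viewer.get_image(name): name is "scene" or "side" or "wrist"; returns (picture, depth): 384x512x3 uint8, red, green, blue; 384x512 float32, mm along the optical axis (not along the pixel's ray), 0 where there is no reading.
- viewer.camera_model(name): a dict with "mtx" (3x3 intrinsics, pixels), "dist_coeffs" ([k1, k2, p1, p2, k3] as OpenCV has them; the pictures are not rectified), "R" (3x3) and "t" (3): a world point X has camera coordinates R X + t. Camera axes: x right, y down, z forward; pixel columns grow to the right and rows downward; lengths in mm; the calibration is good to about 2 mm. A picture is of the moment at which its call begins: read the wrist's pose just before it. camera_model takes no time and is no camera call; for the wrist camera it gives the pose at the moment of the call.
- workorder.finish_job(): hands the job in; it is judged then, once.
The state is a dict: "clock": time; "qpos": joint angles; "qd": joint speeds; "tau": joint torques, N m; "eef_pos": TCP position; "tool_rot": TCP orientation; "force": force on the tool from outside, world axes, zero at the start; "torque": the same for the moment, N m; "width": finger opening in mm; "gripper_force": force on a finger pad.
Only numpy, scipy, OpenCV 4.12 (cv2) and the standard library are available. Lean on these libraries where they do the work, as an engineer would, in place of code of your own. Each camera call takes 0.05 s, during which the arm holds its last target. There are 200 camera calls.

TASK

The spoked head of the bonsai turntable is sitting high on its spindle, unlocked. With a fingertip turn the head until the notch in its rim comes over the locking pin on the arm of the base, then press it down until it is fully home on the pin. Do not lift the head, leave the pots and tools around it where they are, and finish clear of everything.

Things in the scene. Friction and masses are not known exactly. Their poses are not given: they have to be found in the camera images.
- turntable: Base of the turntable, fixed: a dark grey round foot 184 mm across with a column, 58 mm high. Origin on the turning axis at table level, z up. Its x axis points along the lock arm: a flat dark bar 32 mm wide, top 54 mm above the table, running out under the head to 150 mm from the axis; its end, with two bolt heads, sticks out 30 mm beyond the head's rim and shows from above.
- pin (a point): Tip of the locking pin: an upright round-nosed steel pin, 12 mm in diameter, fixed on the lock arm 114 mm from the axis; the tip is 70.5 mm above the table. While the head sits high the pin is hidden from above under the rim, with 1.5 mm to spare.
- notch (a point): Middle of the one notch in the head's rim, on the rim's top face, 114 mm from the axis; it turns with the head. The head is a bare cast aluminium wheel: rim 240 mm across, 27 mm wide, 12 mm thick, its top 84 mm above the table while high and 74 mm when home. The notch is 20 mm wide and cut 19 mm deep into the rim from outside.
- hub_top (a point): Middle of the head's flat hub, on its top face (74 mm across, on the axis): 86 mm above the table while high, 76 mm when home. From the hub three spokes run out to the rim, 44 mm wide, 11 mm thick, tops level with the rim, 120 degrees apart, one of them in line with the notch. Between them are open windows, 40 to 93 mm from the axis, where a fingertip can go in and push a spoke sideways.
- hub (a joint): How far the head has been pushed down its spindle from the start, m: 0 high, 0.010 fully home, negative if lifted. A snug fit: it needs about 9 N and stays where it is left. Unless the notch is over the pin, the pin stops the rim after about 2 mm.
- wheel (a joint): Turn of the head in its base, rad, anticlockwise from above: 0 (or a whole turn, 6.283) is the notch over the pin. While high it turns all the way round either way, takes about 0.15 N m (2.5 N at 60 mm) and stays where it is left.
- tray_pot: Bystander: empty glazed blue rectangular pot, 105 x 80 x 42 mm, standing; origin under its middle.
- round_pot: Bystander: empty terracotta bowl pot, 84 mm across, 50 mm high; origin under its middle.
- paste_jar: Bystander: white jar with a black cap, 56 mm across, 52 mm high; origin under its middle.
- brush: Bystander: flat hand brush with wooden handle, 190 mm long, 20 mm high, lying along its x axis; origin under its middle.
- shears: Bystander: bonsai shears with two big loop handles, 175 mm long, 8 mm high, lying along its x axis; origin at table level, 12 mm behind the pivot, towards the loops.
- cutters: Bystander: dark steel branch cutters, 200 mm long, 80 mm wide, 13 mm high, lying along its x axis; origin under its middle.
- root_rake: Bystander: small three-tined root rake with a dark handle, 175 mm long, 12 mm high, lying along its x axis; origin under its middle.

How it is judged:
By the outcome, as a careful person would: the job done as asked, in the order asked, and still so for the second after the job is handed in, with the robot touching nothing.
It also fails if it takes over 51 s, if anything falls off the work surface, if the arm or the gripper's body presses on something with over 40 N, if the wrist force passes 120 N, or if a joint passes its speed limit or range.

## Working session

There is one attempt and no reset: what is moved stays moved. The work goes in short steps, Python scripts to look and compute and a tool call to move; the robot and the scene stay as the last step left them, time stands still between calls to the robot, and variables do not carry over. Pictures are saved under pics/ and viewed, at most 13 in all, crops included, and the job is handed in when it is done.

Besides the shell and the picture viewer there is one more tool, called after "Call:" as a command line: name --argument value ..., lists and objects as JSON in quotes. arm_command: Moves the arm, as the interface text tells. Its arguments: {"type":"object","properties":{"series":{"type":"array","items":{"type":"number"}}},"required":["series"]}

```bash
mkdir -p pics; ls; python3 - <<'E'
from cell import monitor, viewer
import cv2,numpy as np
s=monitor.read_state();print(s)
for n in("scene","side"):
    p,d=viewer.get_image(n);cv2.imwrite(f"pics/{n}0.png",p[:,:,::-1]);np.savez(f"pics/{n}0.npz",p=p,d=d)
    m=viewer.camera_model(n);print(n,-m["R"].T@m["t"],m["mtx"],m["dist_coeffs"])
E
```

```text
pics
{'clock': 0.0, 'qpos': array([ 1.28124148,  0.62934203,  0.03846806,  1.51836141, -0.02701558,
        0.99628769, -0.02002094]), 'qd': array([-0.00040277,  0.00047982,  0.00052135,  0.00055207, -0.00033072,
        0.00042574, -0.00069648]), 'tau': array([ 1.34354977e-03, -5.63398719e+01,  1.22650500e+00, -1.93451929e+01,
        1.10488475e-02,  1.04526934e-02, -1.01084811e-05]), 'eef_pos': array([ 144.11109518, -633.19024804,  230.394318  ]), 'tool_rot': array([-3.13971307e+00,  2.67550054e-05,  2.23704481e-01]), 'force': array([-0.30472312, -0.3406753 , -0.79645594]), 'torque': array([ 0.02042402, -0.0163357 ,  0.01480996]), 'gripper_force': 0.0, 'width': 84.9894621296607}
scene [1182.75641724 -966.59892621  894.03683227] [[407.89152259   0.         251.79403822]
 [  0.         407.89152259 192.38105118]
 [  0.           0.           1.        ]] [0.03769788 0.         0.         0.         0.        ]
side [-304.70349881  923.15737591 1071.88305268] [[479.68266605   0.         249.24473497]
 [  0.         479.68266605 187.58489458]
 [  0.           0.           1.        ]] [-0.18142166  0.          0.          0.          0.        ]
```

View pics/scene0.png

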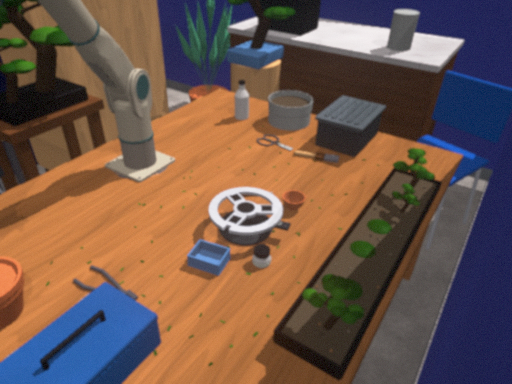

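View pics/side0.png

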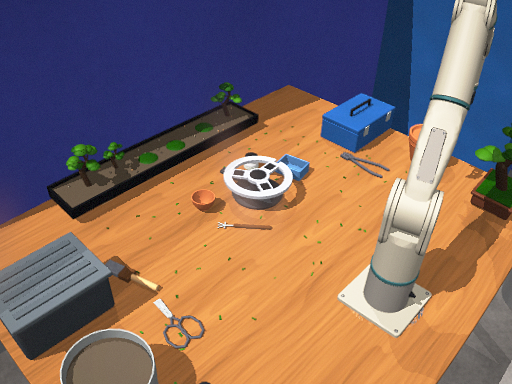

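The scene view shows the turntable's head at about (246,211), with the lock arm end near (284,226), the blue pot at (209,257), the jar at (261,256) and the bowl at (292,198). In the side view the head is at (258,177). Next I measure the axis, the notch and the arm.

```bash
cat > h.py <<'E'
import numpy as np,cv2
from cell import viewer,monitor
from scipy.optimize import least_squares
def ray(m,px,z):
    u=cv2.undistortPoints(np.float64(px).reshape(-1,1,2),m["mtx"],np.array(m["dist_coeffs"])).reshape(-1,2)
    d=np.c_[u,np.ones(len(u))]@m["R"]; c=-m["R"].T@m["t"]
    return (c+d*((z-c[2])/d[:,2])[:,None])[:,:2]
def proj(m,X):
    return cv2.projectPoints(np.float64(X).reshape(-1,1,3),cv2.Rodrigues(m["R"])[0],np.float64(m["t"]),m["mtx"],np.array(m["dist_coeffs"]))[0].reshape(-1,2)
def ring(c,r,ang,z): return np.c_[c[0]+r*np.cos(ang),c[1]+r*np.sin(ang),np.full(len(ang),z)]
def samp(p,uv): return cv2.remap(p,np.float32(uv[:,:1]),np.float32(uv[:,1:]),cv2.INTER_LINEAR).reshape(len(uv),-1)
E
python3 - <<'E'
from h import *
big=[]
for n,c0 in(("scene",(246,211)),("side",(258,177))):
    f=np.load(f"pics/{n}0.npz");p=f["p"];m=viewer.camera_model(n)
    hsv=cv2.cvtColor(p,cv2.COLOR_RGB2HSV)
    k=((hsv[...,1]<50)&(hsv[...,2]>140)).astype(np.uint8)
    v,u=np.nonzero(k); w=np.hypot(u-c0[0],v-c0[1])<50; 
    P=ray(m,np.c_[u,v][w],84.)
    hull=cv2.convexHull(np.float32(P)).reshape(-1,2)
    r=least_squares(lambda q:np.hypot(hull[:,0]-q[0],hull[:,1]-q[1])-q[2],[*P.mean(0),120],loss="soft_l1",f_scale=2)
    print(n,r.x,hull.shape)
    c=r.x[:2]; a=np.radians(np.arange(0,360,5))
    # metric top view, 1px = 1mm, plane z=84, x up, y left
    g=np.mgrid[-190:190,-190:190].reshape(2,-1)
    X=np.c_[c[0]-g[0],c[1]-g[1],np.full(g.shape[1],84.)]
    big.append(samp(p,proj(m,X)).reshape(380,380,3))
    for R in(114,):
        print(R,samp(p,proj(m,ring(c,R,a,84.))).mean(1).astype(int).tolist())
cv2.imwrite("pics/top0.png",np.hstack(big)[:,:,::-1])
E
```

```text
scene [592.52428657 -93.42082374 123.35964562] (49, 2)Traceback (most recent call last):
  File "<stdin>", line 16, in <module>
  File "h.py", line 11, in samp
    def samp(p,uv): return cv2.remap(p,np.float32(uv[:,:1]),np.float32(uv[:,1:]),cv2.INTER_LINEAR).reshape(len(uv),-1)
                           ~~~~~~~~~^^^^^^^^^^^^^^^^^^^^^^^^^^^^^^^^^^^^^^^^^^^^^^^^^^^^^^^^^^^^^^
cv2.error: OpenCV(4.12.0) /io/opencv/modules/imgproc/src/imgwarp.cpp:1713: error: (-215:Assertion failed) dst.cols < SHRT_MAX && dst.rows < SHRT_MAX && src.cols < SHRT_MAX && src.rows < SHRT_MAX in function 'remap'
```

```bash
cat >> h.py <<'E'
def samp(p,uv):
    k=int(np.gcd(len(uv),380)); q=np.float32(uv).reshape(k,-1,2)
    return cv2.remap(p,q[...,0].copy(),q[...,1].copy(),cv2.INTER_LINEAR).reshape(len(uv),-1)
E
python3 - <<'E'
from h import *
big=[]
for n,c0 in(("scene",(246,211)),("side",(258,177))):
    f=np.load(f"pics/{n}0.npz");p=f["p"];m=viewer.camera_model(n)
    hsv=cv2.cvtColor(p,cv2.COLOR_RGB2HSV)
    k=((hsv[...,1]<50)&(hsv[...,2]>140)).astype(np.uint8)
    _,lab=cv2.connectedComponents(k)
    v,u=np.nonzero(k); w=np.hypot(u-c0[0],v-c0[1])<45; l=lab[v,u]; best=np.bincount(l[w]).argmax(); w&=(l==best)
    P=ray(m,np.c_[u,v][w],84.)
    hull=cv2.convexHull(np.float32(P)).reshape(-1,2)
    r=least_squares(lambda q:np.hypot(hull[:,0]-q[0],hull[:,1]-q[1])-q[2],[*P.mean(0),120],loss="soft_l1",f_scale=2)
    print(n,r.x,hull.shape)
    c=r.x[:2]; a=np.radians(np.arange(0,360,5))
    g=np.mgrid[-190:190,-190:190].reshape(2,-1)
    X=np.c_[c[0]-g[0],c[1]-g[1],np.full(g.shape[1],84.)]
    big.append(samp(p,proj(m,X)).reshape(380,380,3))
    print(samp(p,proj(m,ring(c,114,a,84.))).mean(1).astype(int).tolist())
cv2.imwrite("pics/top0.png",np.hstack(big)[:,:,::-1])
E
```

```text
scene [592.5050622  -89.9416893  120.89686224] (91, 2)
[220, 223, 220, 221, 225, 223, 221, 222, 233, 235, 234, 232, 232, 231, 230, 231, 230, 229, 230, 230, 230, 230, 231, 231, 232, 232, 231, 228, 228, 230, 230, 229, 230, 231, 231, 231, 233, 231, 233, 232, 230, 233, 233, 230, 234, 233, 233, 233, 233, 231, 231, 232, 230, 233, 171, 86, 215, 227, 227, 227, 227, 227, 227, 226, 223, 225, 226, 225, 219, 219, 216, 218]
side [586.48715826 -86.96806611 123.49171448] (20, 2)
[242, 242, 243, 242, 245, 244, 245, 248, 253, 253, 248, 246, 246, 236, 244, 234, 231, 223, 228, 223, 224, 214, 211, 198, 214, 196, 208, 219, 215, 196, 200, 219, 214, 213, 211, 236, 247, 254, 247, 254, 253, 253, 252, 252, 251, 252, 252, 251, 252, 251, 251, 252, 252, 252, 231, 172, 210, 253, 253, 253, 253, 254, 254, 254, 254, 254, 253, 253, 251, 246, 243, 244]
```

View pics/top0.png

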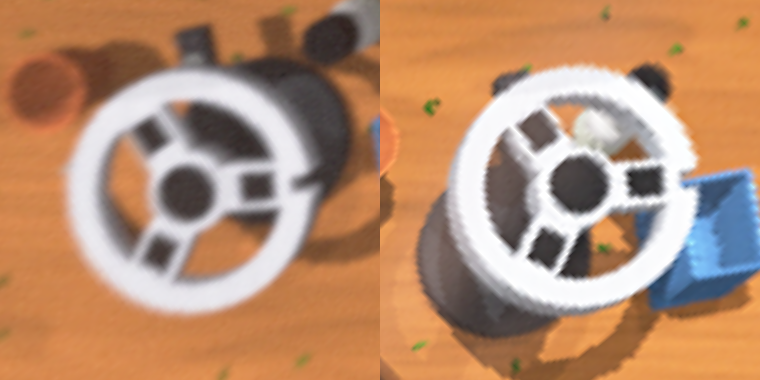

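The top views (x up, y left) show the notch pointing right at about -86°, the lock arm end at the top near (195,40) at about 0°, and the spokes at about -86°, 34° and 154°. I check the arm direction and that the way there is clear.

```bash
python3 - <<'E'
from h import *
c=np.array([590.,-89])
m=viewer.camera_model("scene");p=np.load("pics/scene0.npz")["p"]
a=np.radians(np.arange(-30,31,2))
for R in(138,146):print(R,samp(p,proj(m,ring(c,R,a,54.))).mean(1).astype(int).tolist())
s=np.array([144,-633]);e=c
for n in("scene","side"):
    m=viewer.camera_model(n);d=np.load(f"pics/{n}0.npz")["d"]
    v,u=np.nonzero(d>0);q=cv2.undistortPoints(np.float64(np.c_[u,v]).reshape(-1,1,2),m["mtx"],np.array(m["dist_coeffs"])).reshape(-1,2)
    X=(np.c_[q,np.ones(len(q))]*d[v,u][:,None]-m["t"])@m["R"]
    t=np.clip((X[:,:2]-s)@(e-s)/((e-s)@(e-s)),0,1)
    D=np.linalg.norm(X[:,:2]-s-t[:,None]*(e-s),axis=1)
    k=(D<120)&(X[:,2]>95); print(n,k.sum(),X[k][::max(1,k.sum()//12)].round())
E
```

```text
138 [67, 72, 80, 80, 82, 98, 120, 126, 130, 129, 130, 129, 129, 126, 129, 121, 101, 73, 58, 62, 69, 76, 72, 73, 90, 113, 128, 130, 118, 98, 86]
146 [83, 80, 81, 79, 78, 82, 94, 109, 124, 125, 128, 128, 127, 126, 128, 127, 111, 79, 59, 63, 66, 68, 67, 70, 86, 111, 124, 131, 125, 107, 90]
scene 232 [[ 144. -561.  323.]
 [ 142. -563.  298.]
 [ 140. -580.  263.]
 [ 222. -669.  124.]
 [ 227. -674.  124.]
 [ 241. -669.  125.]
 [ 249. -667.  123.]
 [ 258. -666.  124.]
 [ 260. -666.  122.]
 [ 273. -665.  124.]
 [ 245. -680.  115.]
 [ 260. -676.  116.]
 [ 255. -686.  114.]]
side 300 [[  94. -607.  646.]
 [  86. -535.  624.]
 [  93. -573.  600.]
 [  88. -577.  588.]
 [  92. -593.  569.]
 [ 104. -618.  541.]
 [ 108. -638.  506.]
 [ 109. -623.  477.]
 [ 108. -624.  445.]
 [ 110. -628.  409.]
 [ 109. -621.  377.]
 [  33. -640.  202.]]
```

Call:
arm_command --series '[0, 2.8, -2.1, -0.6, 0, 0, 5.6, -4.3, -1.2, 0, 0, 8.4, -6.4, -1.8, 0, 0, 11.2, -8.6, -2.4, 0, 0, 14, -10.8, -3, 0]'

```text
clock: 0.52
eef_pos: [257.5, -495.8, 261.1]
tool_rot: [-3.141, 0.0, 0.223]
force: [0.8, 0.1, -0.6]
width: 25.4
gripper_force: 0.0
```

Call:
arm_command --series '[0, 2.8, -2.1, -0.6, 0, 0, 5.6, -4.3, -1.2, 0, 0, 8.4, -6.4, -1.8, 0, 0, 11.2, -8.6, -2.4, 0, 0, 14, -10.8, -3, 0]'

```text
clock: 0.93
eef_pos: [370.0, -359.4, 291.4]
tool_rot: [-3.141, 0.0, 0.224]
force: [1.5, -0.6, 0.7]
width: -0.1
gripper_force: 0.0
```

Call:
arm_command --series '[0, 2.8, -2.1, 0, 0, 0, 5.6, -4.3, 0, 0, 0, 8.4, -6.4, 0, 0, 0, 11.2, -8.6, 0, 0, 0, 14, -10.8, 0, 0]'

```text
clock: 1.35
eef_pos: [482.5, -223.1, 291.1]
tool_rot: [-3.141, 0.0, 0.224]
force: [0.3, 0.1, 0.4]
width: -0.2
gripper_force: 0.0
```

Call:
arm_command --series '[0, 2.8, -2.1, 0, -5, 0, 5.6, -4.3, 0, -10, 0, 8.4, -6.4, 0, -15, 0, 11.2, -8.6, 0, -19.2, 0, 13.6, -10.6, 0, -19.2]'

```text
clock: 1.77
eef_pos: [592.1, -88.9, 290.9]
tool_rot: [-3.141, -0.0, 0.563]
force: [0.0, -0.3, 0.5]
width: 0.1
gripper_force: 0.0
```

```bash
python3 - <<'E'
from h import *
m=viewer.camera_model("wrist");print(-m["R"].T@m["t"],m["R"][2],m["mtx"][0,0])
p,d=viewer.get_image("wrist");cv2.imwrite("pics/w1.png",p[:,:,::-1]);np.savez("pics/w1.npz",p=p,d=d,R=m["R"],t=m["t"])
print(proj(m,[[590,-89,86.],[590+148,-89+28,54]]))
E
```

```text
[661.14254445 -44.41900577 434.59824215] [-0.27214497 -0.16978816 -0.94715843] 305.90508688043883
[[254.75954467 167.47776546]
 [303.22186926  42.1776824 ]]
```

View pics/w1.png

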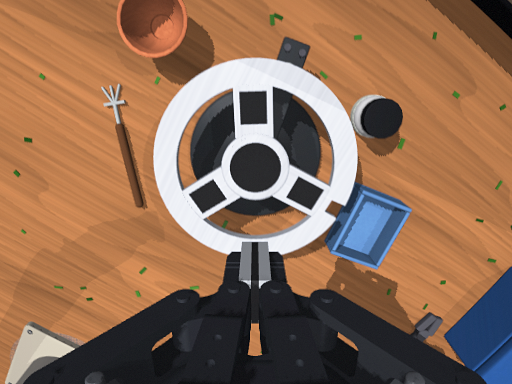

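The wrist view shows the hub at (255,167), the notch at (334,208), the arm end with its bolts at (292,52), and the closed fingers at (255,262). I measure the angles here.

```bash
cat >> h.py <<'E'
def measure(p,m,z=84.,c0=(590,-89),an=None):
    hsv=cv2.cvtColor(p,cv2.COLOR_RGB2HSV)
    k=((hsv[...,1]<60)&(hsv[...,2]>110)).astype(np.uint8)
    v,u=np.nonzero(k);P=ray(m,np.c_[u,v],z);w=np.hypot(*(P-c0).T)<135;P=P[w]
    h=cv2.convexHull(np.float32(P)).reshape(-1,2)
    r=least_squares(lambda q:np.hypot(h[:,0]-q[0],h[:,1]-q[1])-q[2],[*c0,120],loss="soft_l1",f_scale=1).x
    c=r[:2];A=np.arange(-180,180,.5);a=np.radians(A);sc=r[2]/120
    out={"circle":r.round(1)}
    g=np.mean([samp(hsv,proj(m,ring(c,R*sc,a,z)))[:,1:].astype(float)@[-1,1] for R in(109,112,115)],0)
    dk=g<40   # candidates; print segments
    out["notch_seg"]=seg(A,dk)
    g=np.mean([samp(p,proj(m,ring(c,R,a,54.))).max(1) for R in(138,142,146)],0)
    out["arm_seg"]=seg(A,g<100)
    return out
def seg(A,k):
    e=np.flatnonzero(np.diff(np.r_[0,k.astype(int),0]));return [(A[i],A[j-1],(A[i]+A[j-1])/2) for i,j in zip(e[::2],e[1::2])if j-i>3]
E
python3 - <<'E'
from h import *
f=np.load("pics/w1.npz");m=viewer.camera_model("wrist");m=dict(m,R=f["R"],t=f["t"])
o=measure(f["p"],m)
for k,v in o.items():print(k,v)
E
```

```text
circle [590.3 -90.6 121.7]
notch_seg [(np.float64(-150.5), np.float64(-147.0), np.float64(-148.75)), (np.float64(-89.5), np.float64(-82.0), np.float64(-85.75))]
arm_seg [(np.float64(-164.0), np.float64(-157.0), np.float64(-160.5)), (np.float64(-150.5), np.float64(-146.5), np.float64(-148.5)), (np.float64(-140.0), np.float64(-132.5), np.float64(-136.25)), (np.float64(-105.0), np.float64(-94.0), np.float64(-99.5)), (np.float64(-43.5), np.float64(-32.5), np.float64(-38.0)), (np.float64(8.0), np.float64(20.0), np.float64(14.0)), (np.float64(64.5), np.float64(72.0), np.float64(68.25))]
```

Call:
arm_command --series '[0, 0.1, -1.3, 3.4, 1.2, 0, 0.2, -2.6, 6.8, 2.4, 0, 0.3, -3.9, 10.2, 3.6, 0, 0.4, -5.2, 13.6, 5, 0, 0.5, -6.5, 17, 6.3]'

```text
clock: 2.23
eef_pos: [560.0, -33.2, 119.9]
tool_rot: [3.142, 0.0, 0.447]
force: [0.5, 0.2, 0.2]
width: 0.1
gripper_force: 0.0
```

```bash
python3 - <<'E'
from h import *
f=np.load("pics/w1.npz");a=f["p"][25:95,255:335];b=np.load("pics/scene0.npz")["p"][195:265,230:310]
cv2.imwrite("pics/crop1.png",cv2.resize(np.hstack([a,b]),None,fx=5,fy=5,interpolation=cv2.INTER_CUBIC)[:,:,::-1])
p,d=viewer.get_image("wrist");cv2.imwrite("pics/w2.png",p[:,:,::-1])
print(monitor.read_state()["eef_pos"])
E
```

```text
[554.10493564 -29.74207071 113.72321882]
```

View pics/crop1.png

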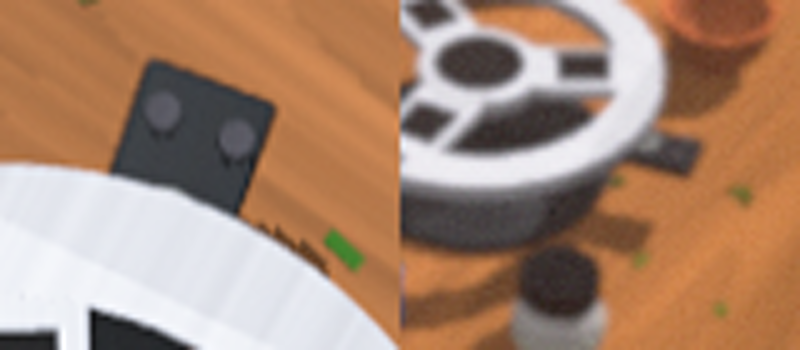

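View pics/w2.png

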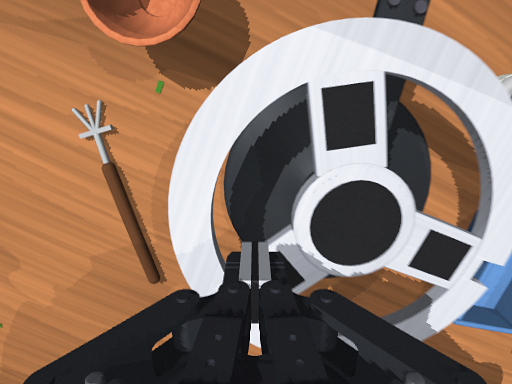

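The crop shows the arm's end corners at wrist pixels (284.6,37) and (309.6,45.6), with its edges meeting the rim at (277.4,59.4) and (302.4,68). The second wrist view shows the fingers over the open window beside the near-left spoke.

```bash
python3 - <<'E'
from h import *
f=np.load("pics/w1.npz");m=viewer.camera_model("wrist");m=dict(m,R=f["R"],t=f["t"])
P=ray(m,[[284.6,37],[309.6,45.6],[277.4,59.4],[302.4,68]],54.);print(P.round(1))
print("width",np.linalg.norm(P[0]-P[1]))
for a,b in((0,2),(1,3)):print(np.degrees(np.arctan2(*(P[a]-P[b])[::-1])))
n=P[1]-P[0];print("end normal",np.degrees(np.arctan2(n[0],-n[1])))
e=(P[0]+P[1])/2;c=np.array([590.3,-90.6]);print(e-c,np.hypot(*(e-c)),np.degrees(np.arctan2(*(e-c)[::-1])))
# cap/hub centre cross-check at z=86: dark disc on hub
p=f["p"];k=(p.max(2)<60).astype(np.uint8);nn,l,s,ce=cv2.connectedComponentsWithStats(k)
i=l[167,255];print(ce[i],s[i],ray(m,[ce[i]],86.))
s=monitor.read_state();print(s["eef_pos"],s["tool_rot"],s["qd"].round(3),s["force"])
E
```

```text
[[731.  -40. ]
 [739.  -69.3]
 [706.3 -46.4]
 [714.2 -76.2]]
width 30.33109670354807
14.553091991169767
15.663413994667657
end normal 15.175600951573909
[144.6954566   35.98189429] 149.10221955628904 13.964677391235908
[254.8460309  167.00852424] [ 230  144   50   47 1877] [[590.52890133 -88.78481638]]
[554.10493564 -29.74207071 113.72321882] [-3.13373158  0.01082541  0.44999835] [ 0.026 -0.038 -0.029 -0.035 -0.011  0.214  0.113] [-3.47977782  2.93208861 -4.54277027]
```

Call:
arm_command --series '[0, 0, 0, 0, 0, 0, 0, 0, 1.5, 0, 0, 0, 0, 3, 0, 0, 0, 0, 4, 0, 0, 0, 0, 5.1, 0]'

```text
clock: 2.7
eef_pos: [562.6, -34.6, 71.6]
tool_rot: [3.139, -0.003, 0.448]
force: [-0.4, 0.6, 0.1]
width: -0.3
gripper_force: 0.0
```

```bash
python3 - <<'E'
from h import *
s=monitor.read_state();print(s["eef_pos"],s["tool_rot"],s["qd"].round(3),s["force"])
E
```

```text
[562.62406358 -34.55481026  71.56227141] [ 3.13944745e+00 -2.93136377e-03  4.48063607e-01] [-0.028  0.221  0.033  0.067  0.031 -0.288 -0.034] [-0.44753076  0.58182086  0.07427315]
```

Call:
arm_command --series '[0, -0.64, 0.03, 0, -6, 0, -1.28, 0.13, 0, -12, 0, -1.91, 0.3, 0, -18, 0, -2.51, 0.53, 0, -24, 0, -3.08, 0.83, 0, -30]'

```text
clock: 3.12
eef_pos: [537.7, -53.4, 71.1]
tool_rot: [3.14, -0.002, 0.979]
force: [0.6, 3.0, -2.1]
width: -0.0
gripper_force: 1.6
```

Call:
arm_command --series '[0, -0.65, 0.03, 0, -6, 0, -1.3, 0.14, 0, -12, 0, -1.94, 0.31, 0, -18, 0, -2.56, 0.55, 0, -24, 0, -3.15, 0.85, 0, -30]'

```text
clock: 3.53
eef_pos: [526.1, -84.9, 71.0]
tool_rot: [3.141, -0.001, 1.502]
force: [-1.2, 3.3, -1.3]
width: 0.0
gripper_force: 1.6
```

Call:
arm_command --series '[0, -0.65, 0.03, 0, -6, 0, -1.3, 0.14, 0, -12, 0, -1.94, 0.31, 0, -18, 0, -2.35, 0.46, 0, -22, 0, -2.35, 0.46, 0, -22]'

```text
clock: 3.95
eef_pos: [529.4, -110.8, 70.8]
tool_rot: [3.141, 0.001, 1.879]
force: [0.2, -0.2, 0.1]
width: -0.2
gripper_force: 0.0
```

```bash
python3 - <<'E'
from h import *
p,d=viewer.get_image("side");m=viewer.camera_model("side");cv2.imwrite("pics/s3.png",p[:,:,::-1])
s=monitor.read_state();print(s["eef_pos"],s["tool_rot"],s["force"])
r=s["eef_pos"][:2]-[590.4,-89.7];print(np.hypot(*r),np.degrees(np.arctan2(r[1],r[0])))
E
```

```text
[ 529.48173132 -110.25155686   70.87773256] [3.14034581e+00 1.15327130e-03 1.87660038e+00] [ 0.27071846 -0.78952727  0.08741144]
64.29153869652869 -161.35751937039348
```

```bash
python3 - <<'E'
from h import *
m=viewer.camera_model("wrist");p,d=viewer.get_image("wrist");cv2.imwrite("pics/w4.png",p[:,:,::-1])
np.savez("pics/w4.npz",p=p,R=m["R"],t=m["t"])
for k,v in measure(p,m).items():print(k,[tuple(map(float,x)) if np.ndim(x) else x for x in v])
E
```

```text
circle [np.float64(590.2), np.float64(-90.2), np.float64(120.8)]
notch_seg [(-153.5, -29.5, -91.5), (-15.0, 84.0, 34.5)]
arm_seg [(-143.0, -132.5, -137.75), (-131.5, -31.5, -81.5), (-13.5, 135.5, 61.0)]
```

View pics/w4.png

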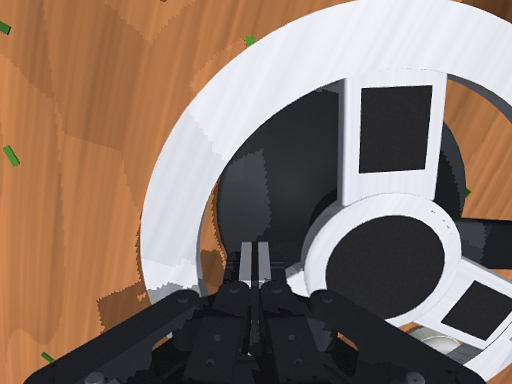

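The wrist view shows one spoke's inset at (397,130), the hub disc at (385,268) and the fingers against the spoke below. The notch is out of view to the right, so I take the angle from the spoke.

```bash
cat >> h.py <<'E'
def spokes(p,m,c=(590.4,-89.7),z=84.):
    k=(p.max(2)<70).astype(np.uint8);n,l,s,ce=cv2.connectedComponentsWithStats(k)
    for i in range(1,n):
        if s[i,4]<150: continue
        q=ray(m,[ce[i]],z)[0]
        cs=cv2.findContours((l==i).astype(np.uint8),cv2.RETR_EXTERNAL,cv2.CHAIN_APPROX_NONE)[0][0].reshape(-1,2)
        W=cv2.minAreaRect(np.float32(ray(m,cs,z)));r=q-c
        print(ce[i].round(),s[i,4],q.round(1),"size",np.round(W[1],1),"r %.1f ang %.1f"%(np.hypot(*r),np.degrees(np.arctan2(r[1],r[0]))),"rect",round(W[2],1))
E
python3 - <<'E'
from h import *
for n in("w1","w4"):
    f=np.load(f"pics/{n}.npz");m=dict(viewer.camera_model("wrist"),R=f["R"],t=f["t"]);print(n);spokes(f["p"],m)
E
```

```text
w1
[497.  13.] 811 [ 880.  -219.1] size [65.2 28.5] r 317.2 ang -24.1 rect 89.8
[295.  53.] 381 [718.4 -58.3] size [22.5 28.3] r 131.8 ang 13.8 rect 13.9
[296. 132.] 2644 [ 649.5 -106.5] size [111.9  46.3] r 61.5 ang -15.9 rect 64.9
[253. 107.] 809 [646.4 -50.6] size [33.6 29.1] r 68.2 ang 34.9 rect 32.3
[381. 118.] 1314 [ 715.3 -179.5] size [43.6 47.9] r 153.8 ang -35.7 rect 33.5
[212. 142.] 1893 [588.5 -31.2] size [98.6 42.6] r 58.5 ang 91.8 rect 7.5
[255. 167.] 1892 [590.  -89.1] size [56.7 57.8] r 0.7 ang 123.2 rect 32.3
[305. 193.] 614 [ 595.3 -156.8] size [28.  33.8] r 67.3 ang -85.8 rect 3.9
[207. 196.] 612 [529.  -59.7] size [27.6 34.7] r 68.4 ang 154.0 rect 64.2
[256. 206.] 773 [ 549.5 -117.1] size [23.  77.4] r 49.2 ang -146.2 rect 34.4
[255. 341.] 30468 [ 369.  -229.8] size [278.8 811.1] r 262.0 ang -147.7 rect 32.5
w4
[394. 128.] 5694 [564.6 -26. ] size [30.2 35.9] r 68.7 ang 112.0 rect 21.4
[284. 287.] 53377 [ 546.  -114.9] size [296.8 173.2] r 51.1 ang -150.4 rect 17.5
[470. 211.] 4215 [617.8 -49.3] size [28.9 91.4] r 48.8 ang 55.9 rect 61.7
[479. 311.] 2412 [ 656.5 -100.1] size [29.9 36.4] r 66.9 ang -9.0 rect 81.6
```

Call:
arm_command --series '[0, -0.67, 0.03, 0, -6, 0, -1.33, 0.14, 0, -12, 0, -1.88, 0.28, 0, -17, 0, -2.3, 0.43, 0, -21, 0, -2.46, 0.49, 0, -22.5]'

```text
clock: 4.47
eef_pos: [541.2, -131.0, 70.6]
tool_rot: [3.142, 0.0, 2.273]
force: [-1.9, 2.4, 0.1]
width: -0.3
gripper_force: 1.4
```

Call:
arm_command --series '[0, 0.3, 0, 0, 0, 0, 0.6, 0, -1, 0, 0, 0.8, 0, -4, 0, 0, 0.8, 3, -8, 0, 0, 0.8, 5, -12, 0]'

```text
clock: 4.88
eef_pos: [569.0, -95.0, 181.8]
tool_rot: [-3.14, -0.001, 2.271]
force: [2.4, -0.3, 0.3]
width: 0.0
gripper_force: 0.0
```

Call:
arm_command --series '[0, 0, 0.5, -3, 7, 0, 0, 0.5, -6, 14, 0, 0, 0.5, -9, 21, 0, 0, 0.5, -9, 28, 0, 0, 0.5, -9, 28]'

```text
clock: 5.3
eef_pos: [574.7, -91.6, 273.6]
tool_rot: [3.137, 0.003, 1.781]
force: [-0.9, -0.3, -0.2]
width: 0.3
gripper_force: 0.0
```

```bash
python3 - <<'E'
from h import *
viewer.get_image("scene")
m=viewer.camera_model("wrist");p,d=viewer.get_image("wrist");cv2.imwrite("pics/w5.png",p[:,:,::-1])
np.savez("pics/w5.npz",p=p,R=m["R"],t=m["t"])
s=monitor.read_state();print(s["eef_pos"],s["tool_rot"],s["force"]);spokes(p,m)
for k,v in measure(p,m).items():print(k,[tuple(map(float,x)) if np.ndim(x) else x for x in v])
E
```

```text
[573.01113558 -92.11100292 270.6264744 ] [-3.14110773e+00  7.95189429e-04  1.78742579e+00] [-0.47552837 -0.69124578 -0.25149256]
[204.  29.] 170 [493.9  38.8] size [99.3  5.3] r 160.7 ang 126.9 rect 37.3
[297. 124.] 2350 [606.  -32.3] size [ 44.7 123.7] r 59.5 ang 74.8 rect 63.8
[238. 117.] 910 [543.9 -39.1] size [29.  34.7] r 68.7 ang 132.5 rect 42.1
[217. 162.] 2260 [530.7 -91.2] size [ 41.  102.6] r 59.7 ang -178.6 rect 11.3
[303. 330.] 38624 [ 686.3 -297.3] size [799.  400.6] r 228.7 ang -65.2 rect 11.8
[269. 172.] 2124 [589.7 -89.7] size [58.2 58.3] r 0.7 ang -178.7 rect 58.1
[379. 165.] 336 [708.6 -55.6] size [32.5 28.6] r 123.0 ang 16.1 rect 12.9
[330. 172.] 770 [656.3 -75.4] size [35.  27.8] r 67.4 ang 12.2 rect 12.4
[292. 205.] 813 [ 624.5 -123.4] size [76.2 22. ] r 47.9 ang -44.7 rect 42.4
[239. 220.] 664 [ 568.6 -154.4] size [34.6 29. ] r 68.3 ang -108.6 rect 72.5
[343. 257.] 971 [ 703.9 -175.7] size [44.4 46.6] r 142.4 ang -37.2 rect 53.1
circle [np.float64(590.2), np.float64(-90.8), np.float64(121.0)]
notch_seg [(-102.0, -96.0, -99.0), (-88.0, -84.5, -86.25), (-76.5, -69.0, -72.75), (10.0, 13.0, 11.5)]
arm_seg [(-111.5, -93.0, -102.25), (-86.5, -82.5, -84.5), (-76.0, -68.5, -72.25), (-45.0, -31.0, -38.0), (8.0, 20.5, 14.25), (70.5, 77.5, 74.0)]
```

View pics/w5.png

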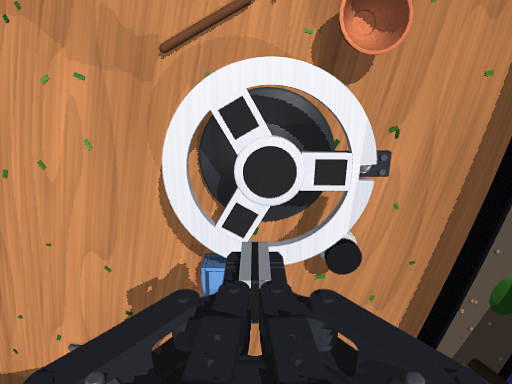

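The wrist view shows the notch at (367,171) and the arm end at (378,163), so the head is about 2° short. I enlarge the notch to see the pin.

```bash
python3 - <<'E'
from h import *
f=np.load("pics/w5.npz");m=dict(viewer.camera_model("wrist"),R=f["R"],t=f["t"])
cv2.imwrite("pics/crop5.png",cv2.resize(f["p"][140:200,335:405],None,fx=8,fy=8,interpolation=cv2.INTER_CUBIC)[:,:,::-1])
c=np.array([590.2,-89.9])
for a in(12,13,14,15):
    v=np.array([np.cos(np.radians(a)),np.sin(np.radians(a))]);print(a,"pin tip px",proj(m,[*(c+114*v),70.5]).round(1),"crop",((proj(m,[*(c+114*v),70.5])-[335,140])*8).round(),"notch bottom/top",((proj(m,[*(c+101*v),84])-[335,140])*8).round())
print(-m["R"].T@m["t"])
E
```

```text
12 pin tip px [[366.3 169.8]] crop [[250. 239.]] notch bottom/top [[193. 261.]]
13 pin tip px [[366.5 168.2]] crop [[252. 225.]] notch bottom/top [[195. 249.]]
14 pin tip px [[366.6 166.5]] crop [[253. 212.]] notch bottom/top [[196. 237.]]
15 pin tip px [[366.8 164.8]] crop [[254. 199.]] notch bottom/top [[197. 224.]]
[554.57594283 -10.36567038 415.31239844]
```

View pics/crop5.png

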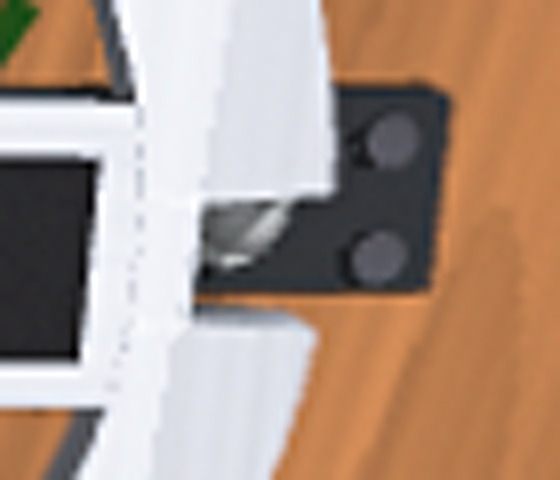

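The crop shows the steel pin inside the notch, its lower edge at about crop (232,265), partly under the upper notch edge. The arm's corners are at (447,95) and (432,291), and the notch edges at y≈193 and y≈333.

```bash
python3 - <<'E'
from h import *
f=np.load("pics/w5.npz");m=dict(viewer.camera_model("wrist"),R=f["R"],t=f["t"])
c=np.array([590.,-89.9])
def pol(q,z):
    P=ray(m,np.float64([q])/8+[335-.44,140-.44],z)[0]-c; return np.hypot(*P).round(1),np.degrees(np.arctan2(P[1],P[0])).round(2)
for n,q,z in(("upper lip",(270,193),84),("lower lip",(270,333),84),("lower lip bottom",(250,305),72),("arm c1",(448,92),54),("arm c2",(432,293),54),("arm low edge",(250,296),54),("arm up edge",(360,88),54),("pin low edge",(232,266),64.5),("pin right edge",(293,205),64.5)):
    r,a=pol(q,z);print(n,r,a,"tangential from 13deg:",(r*np.sin(np.radians(a-13))).round(1))
E
```

```text
upper lip 111.0 17.36 tangential from 13deg: 8.4
lower lip 113.4 6.94 tangential from 13deg: -12.0
lower lip bottom 114.6 7.4 tangential from 13deg: -11.2
arm c1 149.2 19.55 tangential from 13deg: 17.0
arm c2 150.3 7.46 tangential from 13deg: -14.5
arm low edge 121.6 6.01 tangential from 13deg: -14.8
arm up edge 135.6 20.47 tangential from 13deg: 17.6
pin low edge 113.7 9.36 tangential from 13deg: -7.2
pin right edge 121.8 13.97 tangential from 13deg: 2.1
```

Call:
arm_command --series '[0, -0.8, -1.5, 4, -7, 0, -1.6, -3, 8, -14, 0, -2.4, -4.3, 12, -21.1, 0, -2.4, -4.3, 15, -21.1, 0, -2.4, -4.3, 15, -21.1]'

```text
clock: 5.82
eef_pos: [529.8, -126.0, 113.5]
tool_rot: [-3.131, -0.01, 2.153]
force: [-1.3, 0.1, -1.6]
width: 0.3
gripper_force: 0.0
```

Call:
arm_command --series '[0, 0, 0, 0, 0, 0, 0, 0, 0, 0, 0, 0, 0, 0, 0, 0, 0, 0, 0, 0, 0, 0, 0, 0, 0]'

```text
clock: 6.23
eef_pos: [538.0, -124.9, 122.1]
tool_rot: [3.139, 0.002, 2.153]
force: [-0.6, 0.4, -0.2]
width: -0.1
gripper_force: 0.0
```

Call:
arm_command --series '[0, 0, 0, 1.5, 0, 0, 0, 0, 3, 0, 0, 0, 0, 4.2, 0, 0, 0, 0, 5.1, 0, 0, 0, 0, 5.1, 0]'

```text
clock: 6.65
eef_pos: [535.8, -125.0, 68.1]
tool_rot: [-3.14, -0.001, 2.153]
force: [-0.3, -0.8, 0.4]
width: -0.1
gripper_force: 0.0
```

Call:
arm_command --series '[0, -0.2, 0, 0, -2, 0, -0.4, 0.02, 0, -4, 0, -0.55, 0.03, 0, -5, 0, -0.55, 0.03, 0, -5, 0, -0.55, 0.03, 0, -5]'

```text
clock: 7.07
eef_pos: [540.3, -129.6, 69.7]
tool_rot: [3.141, 0.0, 2.239]
force: [-0.4, -0.5, -0.1]
width: 0.2
gripper_force: 0.0
```

```bash
python3 - <<'E'
from h import *
m=viewer.camera_model("wrist");p,d=viewer.get_image("wrist")
s=monitor.read_state();print(s["eef_pos"],s["tool_rot"],s["force"]);spokes(p,m,(590,-89.9))
E
```

```text
[ 540.15023934 -129.52546739   69.68862996] [3.14122168e+00 2.92666102e-04 2.23885626e+00] [-0.31252187 -0.28777005  0.50986009]
[283. 286.] 54184 [ 556.1 -127.4] size [294.1 174.1] r 50.5 ang -132.1 rect 38.2
[394. 130.] 5758 [543.6 -38.9] size [30.2 36.1] r 68.9 ang 132.3 rect 41.9
[450. 180.] 2055 [580.5 -37.4] size [15.7 51. ] r 53.4 ang 100.2 rect 42.0
[479. 314.] 2422 [655.8 -75.8] size [36.6 29.9] r 67.3 ang 12.1 rect 11.8
```

Call:
arm_command --series '[0, -0.1, 0, 0, -1, 0, -0.2, 0, 0, -2, 0, -0.3, 0.01, 0, -2.7, 0, -0.3, 0.01, 0, -2.7, 0, -0.3, 0.01, 0, -2.7]'

```text
clock: 7.53
eef_pos: [541.5, -131.4, 69.3]
tool_rot: [-3.141, -0.001, 2.287]
force: [-1.9, 1.5, 1.5]
width: 0.2
gripper_force: 1.3
```

```bash
python3 - <<'E'
from h import *
m=viewer.camera_model("wrist");p,d=viewer.get_image("wrist")
s=monitor.read_state();print(s["eef_pos"],s["tool_rot"],s["force"]);spokes(p,m,(590,-89.9))
E
```

```text
[ 541.48393149 -131.43078342   69.31573098] [-3.14131021e+00 -8.68254284e-04  2.28698923e+00] [-1.61354211  1.93319134  1.45922519]
[284. 285.] 54482 [ 557.  -127.5] size [292.9 173.8] r 50.1 ang -131.3 rect 41.1
[401. 133.] 5722 [543.3 -39.2] size [30.2 36. ] r 68.9 ang 132.6 rect 42.4
[453. 186.] 1688 [580.1 -38.3] size [14.3 46.3] r 52.5 ang 100.8 rect 41.6
[476. 320.] 2422 [656.  -75.3] size [36.5 30. ] r 67.6 ang 12.5 rect 12.3
```

Call:
arm_command --series '[0, -0.05, 0, 0, -0.4, 0, -0.1, 0, 0, -0.8, 0, -0.13, 0, 0, -1.2, 0, -0.13, 0, 0, -1.2, 0, -0.13, 0, 0, -1.2]'

```text
clock: 8.0
eef_pos: [542.8, -132.9, 69.4]
tool_rot: [3.142, 0.0, 2.308]
force: [-2.3, 1.7, 1.9]
width: -0.1
gripper_force: 1.1
```

Call:
arm_command --series '[0, 0.3, 0, 0, 0, 0, 0.7, 0, -1, 0, 0, 0.8, 0, -4, 0, 0, 0.8, 3, -8, 0, 0, 0.8, 5, -12, 0]'

```text
clock: 8.42
eef_pos: [570.1, -97.0, 180.8]
tool_rot: [-3.141, -0.001, 2.307]
force: [1.8, 0.3, 0.2]
width: 0.1
gripper_force: 0.0
```

Call:
arm_command --series '[0, 0, 0.5, -3, 7, 0, 0, 0.5, -6, 14, 0, 0, 0.5, -8, 21, 0, 0, 0.5, -8, 28, 0, 0, 0.5, -8, 28]'

```text
clock: 8.83
eef_pos: [575.3, -93.4, 262.1]
tool_rot: [3.137, 0.003, 1.816]
force: [0.5, 0.0, -0.9]
width: -0.1
gripper_force: 0.0
```

Call:
arm_command --series '[0, 0, 0, 0, 6, 0, 0, 0, 0, 12, 0, 0, 0, 0, 12, 0, 0, 0, 0, 12, 0, 0, 0, 0, 12]'

```text
clock: 9.25
eef_pos: [573.9, -93.5, 259.1]
tool_rot: [-3.141, -0.0, 1.614]
force: [-0.1, 0.7, 0.7]
width: 0.1
gripper_force: 0.0
```

```bash
python3 - <<'E'
from h import *
m=viewer.camera_model("wrist");p,d=viewer.get_image("wrist")
s=monitor.read_state();print(s["eef_pos"],s["tool_rot"],s["force"]);spokes(p,m,(590,-89.9))
np.savez("pics/w6.npz",p=p,R=m["R"],t=m["t"])
x,y=proj(m,[590+114*np.cos(.235),-89.9+114*np.sin(.235),75])[0].astype(int)-[35,30];print(x,y)
cv2.imwrite("pics/crop6.png",cv2.resize(p[y:y+60,x:x+70],None,fx=8,fy=8,interpolation=cv2.INTER_CUBIC)[:,:,::-1])
E
```

```text
[573.97170264 -93.53588803 259.12395637] [-3.14099234e+00 -1.99425098e-04  1.61279014e+00] [-0.12644908  0.44347852  0.33393469]
[182.  37.] 195 [497.9  39.1] size [100.6   5. ] r 158.5 ang 125.5 rect 37.8
[287. 115.] 2648 [603.7 -30.9] size [ 46.4 112.5] r 60.6 ang 76.9 rect 65.9
[227. 123.] 972 [542.2 -40.9] size [28.9 34.9] r 68.5 ang 134.3 rect 44.6
[217. 172.] 2054 [532.8 -93.4] size [38.  98.4] r 57.3 ang -176.5 rect 13.4
[386. 143.] 422 [709.9 -53.8] size [28.4 29.3] r 125.2 ang 16.8 rect 12.9
[295. 330.] 37326 [ 635.3 -302.8] size [771.7 382.9] r 217.7 ang -78.0 rect 2.5
[333. 158.] 868 [655.7 -72.5] size [35.  28.7] r 68.0 ang 14.8 rect 14.0
[270. 171.] 2311 [589.7 -89.7] size [58.3 57.5] r 0.4 ang 155.1 rect 2.6
[303. 200.] 956 [ 627.5 -121.3] size [80.  24.2] r 48.9 ang -39.9 rect 45.2
[363. 245.] 1097 [ 704.9 -175. ] size [45.  46.9] r 143.0 ang -36.5 rect 53.2
337 119
```

View pics/crop6.png

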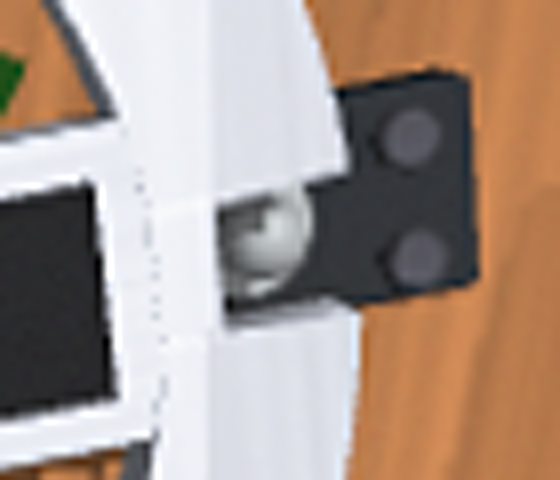

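Now the pin's round nose shows inside the notch at about crop (265,240), between the lips at y≈190 and y≈320. The arm corners are at (468,78) and (477,280). I check the angles.

```bash
python3 - <<'E'
from h import *
f=np.load("pics/w6.npz");m=dict(viewer.camera_model("wrist"),R=f["R"],t=f["t"])
c=np.array([590.,-89.9])
for n,q,z in(("upper lip",(285,187),84),("lower lip",(290,320),84),("arm c1",(468,76),54),("arm c2",(477,281),54),("pin centre",(266,240),67),("pin bottom",(258,297),64),("pin right",(313,235),64)):
    P=ray(m,np.float64([q])/8+[337-.44,119-.44],z)[0]-c;print(n,np.hypot(*P).round(1),np.degrees(np.arctan2(P[1],P[0])).round(2))
s=monitor.read_state();y=s["tool_rot"][2];d=c-s["eef_pos"][:2]
print("to hub mm tool x,y:",d@[np.cos(y),np.sin(y)],d@[np.sin(y),-np.cos(y)])
E
```

```text
upper lip 111.4 19.09
lower lip 110.4 9.79
arm c1 149.9 19.35
arm c2 149.5 7.8
pin centre 113.6 13.56
pin bottom 113.2 9.16
pin right 121.4 12.96
to hub mm tool x,y: 2.9597910271005214 16.16680658676615
```

Notch is at 14.4° and the pin at 13.5°, which is 1.8 mm off against the 4 mm margin, so I press.

Call:
arm_command --series '[0, 0.1, 0.5, 3.5, 0, 0, 0.2, 1, 7, 0, 0, 0.3, 1.6, 10.5, 0, 0, 0.3, 1.6, 13.5, 0, 0, 0.3, 1.6, 15.5, 0]'

```text
clock: 9.72
eef_pos: [588.6, -89.8, 101.1]
tool_rot: [-3.138, -0.001, 1.612]
force: [-0.6, -0.4, 0.5]
width: -0.1
gripper_force: 0.0
```

Call:
arm_command --series '[0, 0, 0, 0, 0, 0, 0, 0, 0, 0, 0, 0, 0, 0.5, 0, 0, 0, 0, 0.8, 0, 0, 0, 0, 0.8, 0]'

```text
clock: 10.13
eef_pos: [590.6, -90.1, 97.3]
tool_rot: [3.14, 0.0, 1.61]
force: [0.3, 0.2, 0.6]
width: -0.1
gripper_force: 0.0
```

Call:
arm_command --series '[0, 0, 0, 0.3, 0, 0, 0, 0, 0.6, 0, 0, 0, 0, 0.9, 0, 0, 0, 0, 1.1, 0, 0, 0, 0, 1.2, 0]'

```text
clock: 10.55
eef_pos: [590.1, -90.0, 84.9]
tool_rot: [-3.142, 0.001, 1.61]
force: [-2.1, -0.3, 10.1]
width: 0.3
gripper_force: 4.6
```

Call:
arm_command --series '[0, 0, 0, 0.1, 0, 0, 0, 0, 0.2, 0, 0, 0, 0, 0.3, 0, 0, 0, 0, 0.4, 0, 0, 0, 0, 0.4, 0]'

```text
clock: 10.97
eef_pos: [590.1, -90.0, 81.3]
tool_rot: [3.141, 0.001, 1.61]
force: [-2.5, -0.5, 8.0]
width: 0.2
gripper_force: 3.5
```

Call:
arm_command --series '[0, 0, 0, 0.1, 0, 0, 0, 0, 0.2, 0, 0, 0, 0, 0.3, 0, 0, 0, 0, 0.4, 0, 0, 0, 0, 0.5, 0]'

```text
clock: 11.38
eef_pos: [590.1, -90.0, 76.5]
tool_rot: [3.141, 0.001, 1.61]
force: [-2.2, -0.1, 8.8]
width: 0.3
gripper_force: 4.6
```

Call:
arm_command --series '[0, 0, 0, 0.05, 0, 0, 0, 0, 0.1, 0, 0, 0, 0, 0.15, 0, 0, 0, 0, 0.2, 0, 0, 0, 0, 0.2, 0]'

```text
clock: 11.8
eef_pos: [590.2, -90.0, 76.0]
tool_rot: [3.141, 0.002, 1.609]
force: [-6.9, -1.2, 20.1]
width: -0.3
gripper_force: 10.3
```

Call:
arm_command --series '[0, 0, 0, 0.05, 0, 0, 0, 0, 0.1, 0, 0, 0, 0, 0.1, 0, 0, 0, 0, 0.1, 0, 0, 0, 0, 0.1, 0]'

```text
clock: 12.22
eef_pos: [590.2, -90.0, 75.9]
tool_rot: [3.141, 0.002, 1.609]
force: [-7.0, -0.8, 28.0]
width: -0.4
gripper_force: 13.7
```

Call:
arm_command --series '[0, 0, 0, -0.4, 0, 0, 0, 0, -1, 0, 0, 0, 0, -3, 0, 0, 0, 0, -6, 0, 0, 0, 0, -9, 0]'

```text
clock: 12.63
eef_pos: [589.2, -89.8, 162.5]
tool_rot: [-3.139, -0.001, 1.61]
force: [-0.0, -1.0, -0.5]
width: 0.1
gripper_force: 0.0
```

Call:
arm_command --series '[0, 0, 0, -3, 0, 0, 0, 0, -6, 0, 0, 0, 0, -9, 0, 0, 0, 0, -9, 0, 0, 0, 0, -9, 0]'

```text
clock: 13.05
eef_pos: [591.1, -89.9, 254.1]
tool_rot: [3.138, 0.001, 1.609]
force: [-0.2, -0.8, -0.4]
width: 0.1
gripper_force: 0.0
```

Call:
arm_command --series '[0, 0, 0, 0, 0, 0, 0, 0, 0, 0, 0, 0, 0, 0, 0, 0, 0, 0, 0, 0, 0, 0, 0, 0, 0]'

```text
clock: 13.47
eef_pos: [589.7, -89.8, 251.6]
tool_rot: [-3.14, -0.0, 1.61]
force: [0.5, -0.4, 0.4]
width: 0.0
gripper_force: 0.0
```

```bash
python3 - <<'E'
from h import *
m=viewer.camera_model("wrist");p,d=viewer.get_image("wrist");cv2.imwrite("pics/w7.png",p[:,:,::-1])
s=monitor.read_state();print(s["eef_pos"],s["force"])
def hz(pts,z):
    for q in pts:
        u,v=proj(m,[*q,z])[0].astype(int);D=np.median(d[v-1:v+2,u-1:u+2])
        n=cv2.undistortPoints(np.float64([[[u,v]]]),m["mtx"],np.array(m["dist_coeffs"])).ravel()
        print(u,v,(m["R"].T@(np.r_[n,1]*D-m["t"])).round(1))
hz([(590+107*np.cos(a),-89.9+107*np.sin(a)) for a in np.radians([0,50,100,150])]+[(590,-89.9)],75)
E
```

```text
[589.85061398 -89.8267973  251.83494319] [0.31601288 0.14189407 0.74365887]
353 177 [696.1 -89.4  75.5]
327 97 [658.4  -7.5  75.3]
241 68 [571.1  16.2  75.3]
168 119 [497.2 -35.6  75. ]
255 173 [589.1 -87.5  83. ]
```

View pics/w7.png

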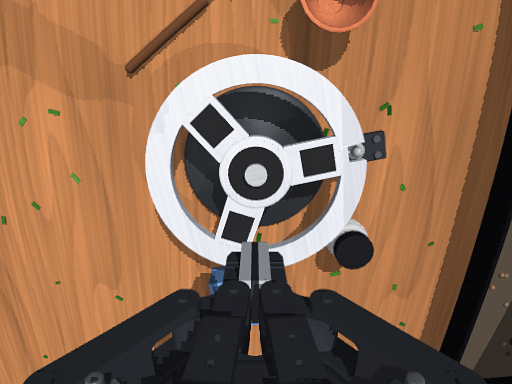

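The view shows the pin standing in the notch at (357,152), with a spindle end now visible at (256,175) and the neighbours undisturbed. I check the depth bias against the first wrist picture.

```bash
python3 - <<'E'
from h import *
def hz(m,d,pts,z):
    for q in pts:
        u,v=proj(m,[*q,z])[0].astype(int);D=d[v-1:v+2,u-1:u+2]
        n=cv2.undistortPoints(np.float64([[[u,v]]]),m["mtx"],np.array(m["dist_coeffs"])).ravel()
        print(u,v,[(m["R"].T@(np.r_[n,1]*k-m["t"]))[2].round(1) for k in(D.min(),np.median(D),D.max())])
A=np.radians([0,50,100,150,195]);R=[(590+107*np.cos(a),-89.9+107*np.sin(a)) for a in A]
H=[(590,-89.9),(602,-80),(575,-80),(590+33,-89.9),(590,-89.9+33),(590-33,-89.9)]
f=np.load("pics/w1.npz");m=dict(viewer.camera_model("wrist"),R=f["R"],t=f["t"]);print("before");hz(m,f["d"],R,84);print("hub");hz(m,f["d"],H,86)
m=viewer.camera_model("wrist");p,d=viewer.get_image("wrist");print("now");hz(m,d,R,74);print("hub");hz(m,d,H,76)
E
```

```text
before
307 87 [np.float64(86.0), np.float64(84.8), np.float64(84.0)]
225 75 [np.float64(88.0), np.float64(85.1), np.float64(84.3)]
168 133 [np.float64(86.4), np.float64(85.0), np.float64(83.5)]
178 206 [np.float64(86.1), np.float64(85.5), np.float64(84.2)]
230 245 [np.float64(86.3), np.float64(84.8), np.float64(83.7)]
hub
255 167 [np.float64(88.3), np.float64(86.8), np.float64(86.3)]
253 154 [np.float64(88.4), np.float64(87.8), np.float64(86.9)]
241 173 [np.float64(87.9), np.float64(87.6), np.float64(86.7)]
270 144 [np.float64(88.5), np.float64(86.6), np.float64(86.0)]
231 152 [np.float64(434.6), np.float64(87.7), np.float64(86.9)]
240 190 [np.float64(87.3), np.float64(86.8), np.float64(85.7)]
now
353 176 [np.float64(76.2), np.float64(75.7), np.float64(74.1)]
326 97 [np.float64(77.1), np.float64(75.3), np.float64(73.6)]
241 68 [np.float64(76.2), np.float64(74.6), np.float64(74.2)]
168 119 [np.float64(76.1), np.float64(74.7), np.float64(73.4)]
162 193 [np.float64(75.9), np.float64(74.5), np.float64(73.9)]
hub
255 173 [np.float64(84.5), np.float64(83.2), np.float64(81.5)]
267 164 [np.float64(78.4), np.float64(77.5), np.float64(76.7)]
241 163 [np.float64(78.3), np.float64(77.3), np.float64(76.4)]
286 174 [np.float64(78.1), np.float64(77.1), np.float64(75.9)]
256 142 [np.float64(78.3), np.float64(76.5), np.float64(76.1)]
224 172 [np.float64(78.2), np.float64(77.2), np.float64(75.9)]
```

The rim dropped 10.1 mm (85.0 to 75.0), so it is fully home. I hand in.

```bash
python3 -c "
from cell import workorder
print(workorder.finish_job())"
```

```text
the job is handed in; nothing more can be done
None
```

The head was turned about 100° until the notch was over the pin and pressed 10 mm down, fully home; the pots and tools in the last view stood untouched, the arm was clear, and the job was handed in at about 13.5 s.

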